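Hold the sample stem in the well counter

TASK

Turn the bar handle on the well counter fully clockwise from off to on. Then take the stem with the square handle out of the rack and lower it into the round well in the counter's tower, never letting it touch the counter, until all of its thick lower part is inside the well. Finish while still holding it there: still, upright, centred in the well, and clear of the wall and the bottom. Leave the other stem (round head) in its place and the beaker, bottle and dish undisturbed.

Things in the scene. Friction and masses are not known exactly. Their poses are not given: they have to be found in the camera images.
- counter: Well counter, fixed to the worktop: white base slab 170 x 260 mm, 30 mm high. Origin under the slab's centre on the worktop, z up. At local y = +65 mm stands a grey round tower, 104 mm across, top 115 mm above the worktop, with the well in it. At local y = -75 mm is a low deck (top 56 mm high) with the rotary handle on it; the deck covers local y from -128 to 0 mm.
- well_mouth (a point): Centre of the well's mouth, at the top of the tower (115 mm above the worktop). The well is a straight round vertical bore, 32 mm across and 85 mm deep, open above.
- switch (a joint): Rotary handle on the counter's deck: 0 = off, 1.047 rad (60 degrees) = on, with hard stops at both; it starts at or near off. Values grow as it turns clockwise seen from above. Stiff (about 0.06 N m of friction), stays where it is left.
- switch_grip (a point): Point on the handle's vertical turning axis, at the height to grip it, 85 mm above the worktop. The handle is an upright black bar 56 mm long, 14 mm thick, from 63 to 103 mm above the worktop; this point's x axis lies along the bar's length and its y axis across its thickness, and they turn with it. At off the bar lies along the counter's x axis.
- rack: Fixed aluminium parking rack, 60 x 170 mm, top plate 12 mm thick with its top 105 mm above the worktop. Origin under its centre on the worktop. Two 18 mm through holes at local y = +45 and -45 mm; a stem hangs in each by its head, either one in either hole.
- stem: The stem to use, loose, 56 to 112 g, hanging upright in the rack. Origin at the centre of its lower end, z along it to the top. From the lower end: steel thick part 12 mm across from 0 to 40 mm, thin rod 8 mm across up to 95 mm, then a square grey handle 26 x 26 mm (sides along its x and y axes) from 95 to 141 mm.
- stem_tip (a point): Centre of the stem's lower end (the stem's origin).
- stem_neck (a point): Point on the stem's axis 60 mm above its lower end.
- blank_stem: The other stem, loose, to be left alone: same steel rod, but with a low round head, 30 mm across and 22 mm high. Origin at the centre of its lower end.
- beaker: Bystander: glass beaker 55 x 60 x 70 mm; origin at the centre of its underside.
- bottle: Bystander: round glass screw-cap bottle 56 mm across, 105 mm high; origin at the centre of its underside.
- petri: Bystander: flat round culture dish with lid, 89 mm across, 15 mm high; origin at the centre of its underside.
Mind the look-alikes: they are no part of the job. Leave any blue or orange look-alike of the stem alone.

How it is judged (in metres and radians):
On the way, in this order (a step that is already met when the one before it is completed fails the run):
1. the rotary handle is turned to on (value of joint switch above 0.95 rad), for 0.2 s.
2. the square-handled stem is lifted out of the rack, its lower end above the top of the counter (height (world z) of stem_tip above 0.115 m and angle between stem's own z axis and vertical below 0.3 rad), for 0.1 s.
At the end, for the whole second after the job is handed in: Handle at on (over 0.95 rad); fingers hold the stem still in the well, lower end 40 to 84 mm below the mouth, axis within 6 mm of the well's at lower end and 60 mm above it, tilt under 0.12 rad, not touching the counter; other stem, beaker, bottle and dish within 20 mm of their places (value of joint switch above 0.95 rad and z of stem_tip in the frame of well_mouth between -0.084 and -0.04 m and horizontal distance between each of stem_tip, stem_neck and well_mouth below 0.006 m and angle between stem's own z axis and vertical below 0.12 rad and contact force between stem and counter below 0.2 N and contact force between the fingers and stem above 1 N and linear speed of stem below 0.02 m/s and distance of each of blank_stem, beaker, bottle, petri from where it was at the start of the episode below 0.02 m); the arm keeps its last pose, push and grip.
It fails at once if the stem touches the counter (over 0.5 N) (contact force between stem and counter above 0.5 N).
It fails at once if the other stem is taken out or knocked (moved over 20 mm) (distance of blank_stem from where it was at the start of the episode above 0.02 m).
It fails at once if the beaker, bottle or dish is shoved over 20 mm (distance of any of beaker, bottle, petri from where it was at the start of the episode above 0.02 m).
It also fails if it takes over 51 s, if anything falls off the work surface, if the arm or the gripper's body presses on something with over 40 N, if the wrist force passes 120 N, or if a joint passes its speed limit or range.

ROBOT

A 6-joint arm with a two-finger parallel gripper is mounted at the origin on a cart in front of the work surface, level with it; the furniture and walls round the work are solid. World frame = base frame: x ahead of the robot, y to its left, z up, the work surface at z = 0. Lengths are in mm, angles in rad, forces in N, time in s.
With the tool pointing down it reaches from about 300 to 775 mm from the base axis. Payload 14.6 kg.
Tool frame: the origin (TCP) lies at the very end of the fingers, on their centre line; the grasp point (between the pads) lies 19 mm behind it; z points along the fingers, y is the line along which they close (so a half turn about z gives the same grasp; the last joint's range is limited). The gripper opens to 94 mm and grips with 3 to 60 N. Pads are 16 mm wide; open, the fingers measure 119 mm over their backs; the gripper's body (75 mm by 177 mm) begins 78 mm behind the grasp point.
Start: joints at [1.177, 0.3, 1.521, -0, 1.321, -0.067], TCP at [176.555, 520.882, 205.446] pointing down, gripper open.
Joint ranges: [-3.03, 3.03], [-0.79, 2.21], [0.23, 2.52], [-1.04, 4.18], [0, 3.07], [-2.55, 2.55]. Speed limits (rad/s): [2.22, 2.22, 2.57, 3.14, 3.14, 3.14].

INTERFACE

Orientations are given as [roll, pitch, yaw] about the fixed x, y, z axes, in that order (R = Rz(yaw) Ry(pitch) Rx(roll)).
In Python, from cell import manip, eyes, ticket gives the robot as it stands. The module is installed in compiled form; this text tells all that it offers.
- The arm moves only by the tool arm_command, never from a script. Its argument "plan" is a list of rows, each a list of 5 numbers: the opening, from -1 (shut) to 1 (fully open), then the shift along the tool's x, y, z in m, then the turn about the tool's z in rad. In form: [[jaw, dx, dy, dz, roll], ...]. A call has 1 to 20 rows; each row shifts and turns the commanded pose from where the row before left it, along the tool's axes as they then stand; what a row does not reach is not made up. A row lasts 1/8 s, in which the tool goes at most 62.5 mm and 10.7 degrees, less where a joint would pass 70% of its speed; a pose out of reach is approached as far as the arm can. A call is refused whole if a number of a shift passes 0.0625 or a number of a turn 0.188, either way. A call with a gripper value outside its range is refused whole. The fingers move at their own pace and stop on an object; "newtons" is the grip in N (left out, the last holds). Time passes only in rows, so rows that do not move let the fingers close. It gives the time, the measured TCP pose, the force, the opening and the grip force at its end, in the units of the state.
- manip.read_state(): the state, without advancing time (a new reading comes with each control period).
- eyes.camera(name): name is "scene" or "top" or "wrist"; returns a dict with "img" (384x512x3 uint8, blue, green, red), "z_map" (384x512 float32, mm along the optical axis (not along the pixel's ray), 0 where there is no reading), "fx", "fy", "cx", "cy" (pixels), "eye" and "orientation" of the camera in the world. Camera axes: x right, y down, z forward; pixel columns grow to the right and rows downward; lengths in mm; the calibration is good to about 2 mm. A picture is of the moment at which its call begins.
- ticket.sign_off(): hands the job in; it is judged then, once.
The state is a dict: "clock": time; "joints": joint angles; "qd": joint speeds; "effort": joint torques, N m; "eef_pos": TCP position; "eef_rot": TCP orientation; "wrist_force": force on the tool from outside, world axes, zero at the start; "moment": the same for the moment, N m; "finger_gap": finger opening in mm; "finger_force": force on a finger pad.
Only numpy, scipy, OpenCV 4.12 (cv2) and the standard library are available. Lean on these libraries where they do the work, as an engineer would, in place of code of your own. Each camera call takes 0.05 s, during which the arm holds its last target. There are 200 camera calls.

## Working session

There is one attempt and no reset: what is moved stays moved. The work goes in short steps, Python scripts to look and compute and a tool call to move; the robot and the scene stay as the last step left them, time stands still between calls to the robot, and variables do not carry over. Pictures are saved under pics/ and viewed, at most 10 in all, crops included, and the job is handed in when it is done.

Besides the shell and the picture viewer there is one more tool, called after "Call:" in YAML: its name, and indented under it one key for each argument. arm_command: Moves the arm, as the interface text tells. Its arguments: {"type":"object","properties":{"plan":{"type":"array"},"newtons":{"type":"number"}},"required":["plan"]}

```bash
mkdir -p pics; cat > h.py <<'E'
from cell import manip, eyes, ticket
import numpy as np, cv2
from scipy.spatial.transform import Rotation as R
def cam(n):
    c=eyes.camera(n); o=np.array(c["orientation"],float)
    c["R"]=o if o.shape==(3,3) else R.from_euler('xyz',o).as_matrix() if o.size==3 else None
    return c
def cloud(c):
    z=c["z_map"]; v,u=np.indices(z.shape)
    P=np.stack([(u-c["cx"])/c["fx"]*z,(v-c["cy"])/c["fy"]*z,z],-1)@c["R"].T+np.array(c["eye"])
    P[z<=0]=np.nan
    return P
E
python3 - <<'E'
from h import *
for n in ("scene","top"):
    c=cam(n); cv2.imwrite(f"pics/{n}0.png",c["img"]); np.save(n+"0.npy",cloud(c)); print(n,c["eye"],c["orientation"],c["fx"],c["cx"],c["cy"])
print(manip.read_state())
E
```

```text
scene [ -35.01483701 -486.66073901  794.53580454] [-2.27020326e+00 -2.53973166e-04 -8.61978059e-01] 437.57667955533196 254.83256709142012 189.61854028362123
top [ 416.52118394   42.99800843 1182.58472459] [-2.96440419e+00  2.13932398e-03 -1.55746288e+00] 421.14731353710084 257.60212089149127 193.04766117716053
{'clock': 0.1, 'joints': array([ 1.17736982e+00,  3.00416442e-01,  1.52152403e+00, -2.36250959e-05,
        1.32072376e+00, -6.66000050e-02]), 'qd': array([ 2.71724257e-04, -4.83167535e-03, -1.94960277e-03,  2.15921323e-03,
       -2.98272552e-04,  8.00682171e-05]), 'effort': array([ 1.13553047e-03, -5.32647622e+01, -3.53288519e+01,  7.10049947e-02,
        2.33635266e-02, -5.05634284e-05]), 'eef_pos': array([176.48600883, 520.65642935, 204.94045286]), 'eef_rot': array([-3.14052193e+00, -4.84810941e-05,  2.81477199e+00]), 'wrist_force': array([-0.60453696,  0.32596204,  0.2400901 ]), 'moment': array([-0.02972854,  0.04166879,  0.01006283]), 'finger_force': 0.0, 'finger_gap': 94.10544213744467}
```

View pics/scene0.png

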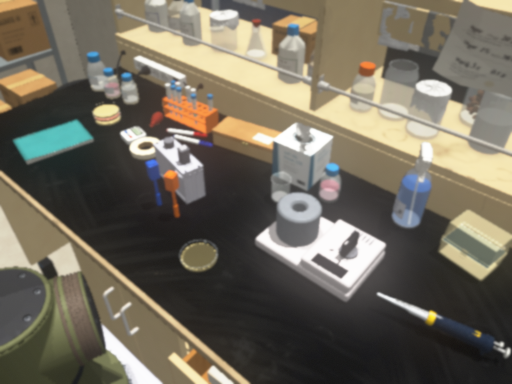

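View pics/top0.png

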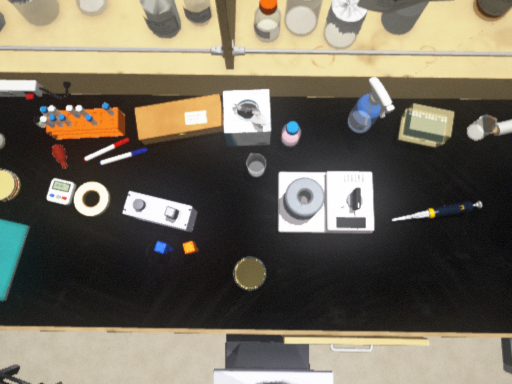

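The top view shows the counter at about (326,202), with the tower at (305,197) and the handle at (353,200). The rack is at (160,210), the beaker at (256,164), the bottle at (291,133) and the dish at (250,273).

Candidates for the stem are the head at (171,212) in the rack, the round-looking head at (138,203) in the rack, the blue look-alike at (162,247) and the orange one at (190,248). By the description it should be (171,212), which I'll check in a close crop.

```bash
python3 - <<'E'
from h import *
t=cv2.imread("pics/top0.png"); s=cv2.imread("pics/scene0.png")
a=cv2.resize(t[180:260,115:205],(450,400),interpolation=cv2.INTER_CUBIC)
b=cv2.resize(s[130:210,145:215],(350,400),interpolation=cv2.INTER_CUBIC)
c=cv2.resize(t[165:240,272:382],None,fx=4,fy=2.6) if 0 else None
cv2.imwrite("pics/crop1.png",np.hstack([a,b]))
cv2.imwrite("pics/crop2.png",cv2.resize(t[165:240,272:382],None,fx=6,fy=6,interpolation=cv2.INTER_CUBIC))
P=np.load("top0.npy")
for n,(u,v) in dict(sq=(171,212),rd=(138,203),blue=(162,245),orange=(190,246),tower=(290,197),well=(303,197),handle=(354,198),table=(220,230),rackpl=(155,208),slab=(282,228),dish=(250,273),beak=(256,164),bot=(291,127)).items(): print(n,P[v,u].round(1))
E
```

```text
sq [550.8 260.7 151.7]
rd [575.7 350.4 128.7]
blue [470.  280.6 143. ]
orange [468.7 212.2 140.1]
tower [598.7 -35.7 113.5]
well [613.  -77.7  32.1]
handle [ 602.4 -205.9   88.8]
table [521.7 152.9  -3.5]
rackpl [566.8 312.6 104.6]
slab [526.6 -20.   28.4]
dish [403.9  66.2   5.3]
beak [712.5  54.1   3.6]
bot [789.  -38.8 107.8]
```

View pics/crop1.png

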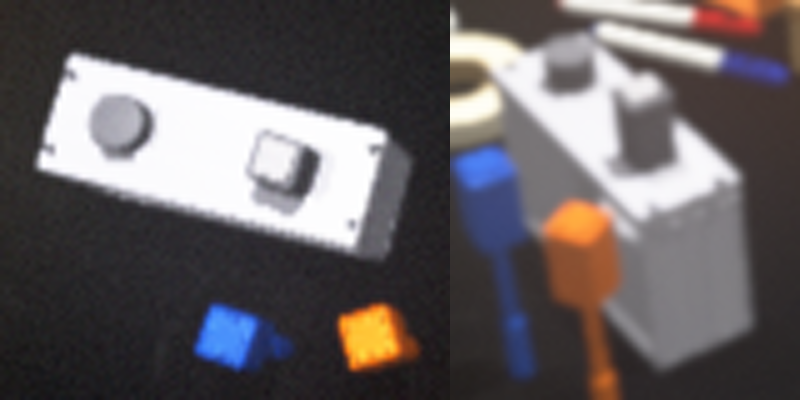

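View pics/crop2.png

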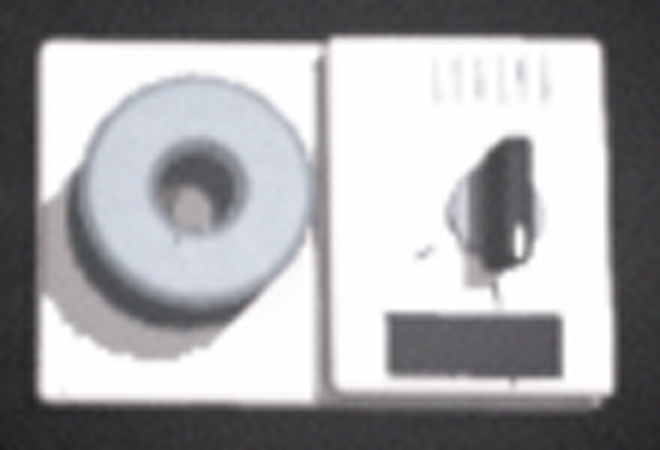

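The crops confirm it. The grey square handle is in the rack at crop (280,165), top-view pixel (171,212). The round head at (138,203) is the blank, and the blue and orange ones are look-alikes standing in front of the rack. The handle bar lies along the counter's x axis at top-view pixel (355,198).

```bash
cat > m.py <<'E'
from h import *
def rect(Q):
    r=cv2.minAreaRect(Q[:,:2].astype(np.float32)); return np.round(r[0],1),np.round(r[1],1),round(r[2],1)
def near(P,x,y,r,z0,z1):
    Q=P.reshape(-1,3); Q=Q[~np.isnan(Q[:,0])]
    return Q[(np.hypot(Q[:,0]-x,Q[:,1]-y)<r)&(Q[:,2]>z0)&(Q[:,2]<z1)]
def circ(Q):
    (c,r)=cv2.minEnclosingCircle(Q[:,:2].astype(np.float32)); return np.round(c,1),round(r,1)
E
python3 - <<'E'
from m import *
for n in ("top0","scene0"):
    P=np.load(n+".npy"); print(n)
    Q=near(P,604,-76,75,108,122); print("tower",len(Q),circ(Q),Q[:,2].mean())
    Q=near(P,595,-210,40,94,112); print("handle",len(Q),rect(Q),Q.mean(0),np.median(Q[:,2]))
    Q=near(P,595,-210,90,52,60); print("deck",len(Q),rect(Q),Q[:,2].mean())
    Q=near(P,590,-130,175,24,36); print("slab",len(Q),rect(Q))
    Q=near(P,563,305,110,99,110); print("rack",len(Q),rect(Q),Q[:,2].mean())
    Q=near(P,551,261,35,145,160); print("sq",len(Q),rect(Q),Q.mean(0))
    Q=near(P,575,350,35,122,140); print("rd",len(Q),circ(Q),Q.mean(0))
E
```

```text
top0
tower 1076 (array([600.4, -73. ]), 51.8) 113.34077475218986
handle 125 (array([ 600.7, -212.4]), array([14.3, 54.2]), 87.8) [ 600.54561409 -212.25400317  101.06115482] 101.19919141218952
deck 2112 (array([ 600.3, -201.2]), array([127.2, 162.5]), 89.3) 55.341118554993976
slab 1536 (array([ 600.6, -135. ]), array([169.6, 253.2]), 0.1)
rack 1249 (array([532.1, 315. ]), array([170.7, 122.2]), 76.8) 104.28312204110556
sq 106 (array([551.5, 264.8]), array([24.8, 25.9]), 74.4) [551.27553144 264.58497112 150.39191293]
rd 103 (array([573.1, 351.5]), 14.3) [572.75673106 350.9823737  126.36143718]
scene0
tower 963 (array([601.7, -75.2]), 52.3) 113.56200816147427
handle 145 (array([ 601.4, -215.1]), array([13.3, 57.9]), 88.0) [ 598.61227337 -215.86639389  100.96734618] 101.72568737736378
deck 2523 (array([ 600.9, -194.3]), array([146.2, 163.6]), 90.0) 55.62416575310667
slab 1460 (array([ 599.7, -139.5]), array([170.7, 259.9]), 0.3)
rack 630 (array([528.1, 314.5]), array([173.5, 133.4]), 76.9) 104.49825060837024
sq 67 (array([551.2, 261.3]), array([24. , 25.1]), 75.1) [549.93153649 261.03392139 150.21398179]
rd 61 (array([574.1, 351.5]), 15.9) [573.43489755 349.23350758 125.90972899]
```

Call:
arm_command:
  plan:
    - [0.2,0,0,0,-0.1635]
    - [0.2,0,0,0,-0.1635]
    - [0.2,-0.0283,-0.049,0,0]
    - [0.2,-0.0283,-0.049,0,0]
    - [0.2,-0.0283,-0.049,0,0]
    - [0.2,-0.0283,-0.049,0,0]
    - [0.2,-0.0283,-0.049,0,0]
    - [0.2,-0.0283,-0.049,0,0]
    - [0.2,-0.0283,-0.049,0,0]
    - [0.2,-0.0283,-0.049,0,0]
    - [0.2,-0.0283,-0.049,0,0]
    - [0.2,-0.0283,-0.049,0,0]
    - [0.2,-0.0283,-0.049,0,0]
    - [0.2,-0.0283,-0.049,0,0]
    - [0.2,-0.0283,-0.049,0,0]
    - [0.2,-0.0283,-0.049,0,0]
    - [0.2,-0.0283,-0.049,0,0]
    - [0.2,0,0,0,0]
    - [0.2,0,0,0,0]

```text
clock: 2.48
eef_pos: [600.9, -213.6, 204.9]
eef_rot: [3.141, -0.001, -3.141]
wrist_force: [-0.3, 0.0, 0.5]
finger_gap: 56.4
finger_force: 0.0
```

Call:
arm_command:
  plan:
    - [0.2,0,0,0.0457,0]
    - [0.2,0,0,0.0457,0]
    - [0.2,0,0,0.0457,0]
    - [0.2,0,0,0,0]
    - [-0.6,0,0,0,0]
    - [-0.6,0,0,0,0]
    - [-1,0,0,0,0]
    - [-1,0,0,0,0]
    - [-1,0,0,0,0]
    - [-1,0,0,0,0]
  newtons: 25

```text
clock: 3.72
eef_pos: [601.3, -214.4, 68.7]
eef_rot: [-3.141, 0.0, 3.142]
wrist_force: [-1.8, -3.1, 2.6]
finger_gap: 13.8
finger_force: 24.9
```

Gripped, with a 13.8 mm gap. Next I turn it clockwise by about 1.07 rad.

Call:
arm_command:
  plan:
    - [-1,0,0,0,0.12]
    - [-1,0,0,0,0.12]
    - [-1,0,0,0,0.12]
    - [-1,0,0,0,0.12]
    - [-1,0,0,0,0.12]
    - [-1,0,0,0,0.12]
    - [-1,0,0,0,0.12]
    - [-1,0,0,0,0.12]
    - [-1,0,0,0,0.08]
    - [-1,0,0,0,0.03]
    - [-1,0,0,0,0]
    - [-1,0,0,0,0]
    - [-1,0,0,0,0]

```text
clock: 5.35
eef_pos: [602.4, -212.5, 68.7]
eef_rot: [3.139, -0.0, 2.073]
wrist_force: [6.1, 7.8, 1.9]
finger_gap: 13.6
finger_force: 25.3
```

```bash
python3 - <<'E'
from m import *
c=cam("top"); P=cloud(c); Q=near(P,601,-214,40,94,112); print(len(Q),rect(Q)); s=manip.read_state(); print(s["moment"],s["eef_rot"],s["joints"])
E
```

```text
0 (array([0., 0.]), array([0., 0.]), 0.0)
[ 1.44211574 -1.24734764  0.51839674] [ 3.13880821e+00 -1.41976466e-04  2.07320984e+00] [-0.39744769  0.62618183  1.37933831  0.00250375  1.13445377 -0.90091732]
```

Call:
arm_command:
  plan:
    - [-0.3,0,0,0,0]
    - [0,0,0,0,0]
    - [0,0,0,0,0]
    - [0,0,0,-0.04,0]
    - [0,0,0,-0.06,0]
    - [0,0,0,-0.06,0]
    - [0,0,0,0,-0.164]
    - [0,0,0,0,-0.164]
    - [0,0,0,0,-0.164]
    - [0,0,0,0,-0.164]
    - [0,0,0,0,-0.164]
    - [0,0,0,0,0]
    - [0,0,0,0,0]

```text
clock: 7.02
eef_pos: [601.1, -214.1, 228.3]
eef_rot: [3.142, -0.0, 2.888]
wrist_force: [-0.4, -0.2, 0.4]
finger_gap: 47.0
finger_force: 0.0
```

Call:
arm_command:
  plan:
    - [0,0.0168,0.045,0,0]
    - [0,0.0168,0.045,0,0]
    - [0,0.0168,0.045,0,0]
    - [0,0.0168,0.045,0,0]
    - [0,0.0168,0.045,0,0]
    - [0,0.0168,0.045,0,0]
    - [0,0.0168,0.045,0,0]
    - [0,0.0168,0.045,0,0]
    - [0,0.0168,0.045,0,0]
    - [0,0.0168,0.045,0,0]
    - [0,0,0,0,0]
    - [0,0,0,0,0]

```text
clock: 8.52
eef_pos: [549.7, 263.1, 228.3]
eef_rot: [-3.141, 0.0, 2.89]
wrist_force: [-0.8, -0.7, 0.4]
finger_gap: 46.7
finger_force: 0.0
```

```bash
python3 - <<'E'
from m import *
s=manip.read_state(); print(s["eef_pos"],s["eef_rot"])
P=cloud(cam("top")); P2=cloud(cam("scene"))
for p in (P,P2):
    Q=near(p,601,-214,40,94,112); print("handle",len(Q),rect(Q) if len(Q) else 0)
c=cam("wrist"); W=cloud(c); cv2.imwrite("pics/w1.png",c["img"]); print(c["eye"])
Q=near(W,551,263,35,140,160); print("sq",len(Q),len(Q) and (rect(Q),Q.mean(0)))
E
```

```text
[549.71949331 263.08536146 228.26676406] [-3.14128991e+00  1.25625508e-06  2.89030852e+00]
handle 115 (array([ 600.7, -212.2]), array([13.8, 54.7]), 30.2)
handle 168 (array([ 600.1, -214.8]), array([16. , 55.3]), 31.0)
[467.99888918 283.36721699 407.35157661]
sq 729 ((array([551.9, 264.3]), array([25.4, 26.6]), 75.3), array([549.92113685, 264.5744459 , 150.41764157]))
```

View pics/w1.png

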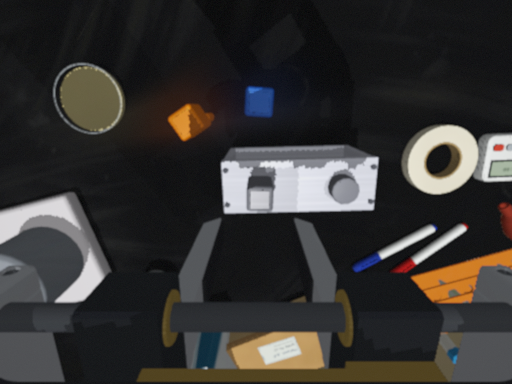

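Wrist view: the square handle at (260,197) lies between the fingers, which sit around column 258, and the blank is to the right at (344,188). The switch bar now lies 58–60° from where it started, so it is on. Now I descend and grip.

Call:
arm_command:
  plan:
    - [0,-0.0016,0.001,0.04,0]
    - [0,0,0,0.04,0]
    - [0,0,0,0.02,0]
    - [0,0,0,0.016,0]
    - [0,0,0,0,0]
    - [-0.4,0,0,0,0]
    - [-0.6,0,0,0,0]
    - [-1,0,0,0,0]
    - [-1,0,0,0,0]
    - [-1,0,0,0,0]
    - [-1,0,0,0,0]
  newtons: 25

```text
clock: 10.05
eef_pos: [551.8, 264.2, 113.1]
eef_rot: [3.141, 0.001, 2.892]
wrist_force: [-1.2, -1.3, 6.4]
finger_gap: 26.2
finger_force: 24.9
```

Call:
arm_command:
  plan:
    - [-1,0,0,-0.01,0]
    - [-1,0,0,-0.02,0]
    - [-1,0,0,-0.025,0]
    - [-1,0,0,-0.025,0]
    - [-1,0,0,-0.025,0]
    - [-1,0,0,-0.025,0]
    - [-1,0,0,-0.025,0]
    - [-1,0,0,-0.02,0]
    - [-1,0,0,0,0]
    - [-1,0,0,0,0]

```text
clock: 11.3
eef_pos: [551.2, 264.0, 286.4]
eef_rot: [-3.141, -0.001, 2.892]
wrist_force: [-0.3, 0.4, -1.2]
finger_gap: 25.9
finger_force: 24.9
```

```bash
python3 - <<'E'
from m import *
s=manip.read_state(); p=s["eef_pos"]; print(p,s["finger_gap"],s["wrist_force"])
c=cam("scene"); P=cloud(c)
for z0 in range(160,300,10):
    Q=near(P,p[0],p[1],18 if z0<285 else 25,z0,z0+10)
    if len(Q): print(z0,len(Q),Q.mean(0).round(1),np.ptp(Q[:,:2],axis=0).round(1))
Q=near(P,p[0],p[1],15,150,310); print(Q[:,2].min() if len(Q) else None)
img=c["img"]
uv=(c["R"].T@(np.r_[p[:2],240]-c["eye"])); u=int(uv[0]/uv[2]*c["fx"]+c["cx"]);v=int(uv[1]/uv[2]*c["fy"]+c["cy"]);print(u,v)
cv2.imwrite("pics/s2.png",cv2.resize(img[max(0,v-60):v+60,max(0,u-60):u+60],(600,600),interpolation=cv2.INTER_CUBIC))
E
```

```text
[551.19681582 264.01508134 286.37967164] 25.92572313451448 [-0.25903293  0.37771646 -1.16334199]
180 8 [549.9 261.2 186.5] [10.7  3.6]
190 17 [549.6 260.8 195. ] [ 8.  13.7]
200 16 [550.  259.8 204.8] [13.   8.8]
210 16 [548.7 260.1 214.7] [ 9.  10.8]
220 17 [549.9 261.1 224.1] [10.2  8.6]
230 13 [551.3 262.3 235.1] [7.6 8.8]
240 12 [550.8 262.3 245.3] [7.3 5.5]
250 12 [550.8 261.3 256.3] [9.3 7.3]
260 12 [550.6 262.1 264.8] [6.9 6.4]
270 10 [548.9 256.3 276.6] [18.9 13.6]
280 32 [545.  258.  284.5] [26.6 33.8]
290 37 [542.  257.3 295.1] [17.7 45.8]
183.3992018458638
177 117
```

View pics/s2.png

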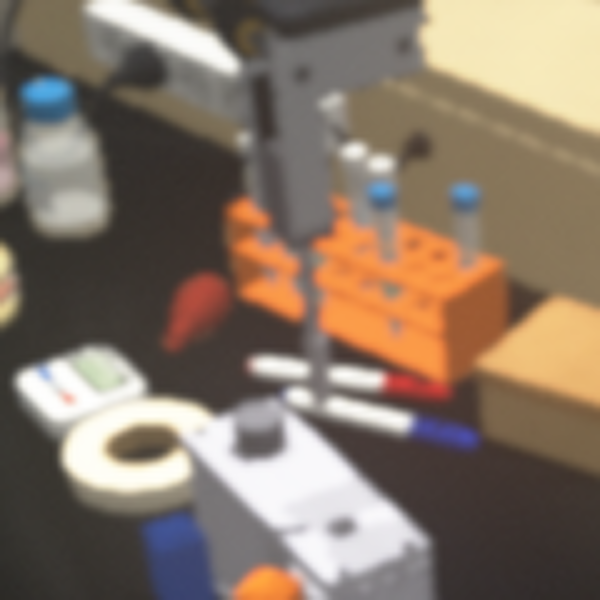

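The stem is upright below the fingers, with its tip at about z = 183, and the right-hand rack hole is empty while the blank stays in place. Now I carry it above the well.

Call:
arm_command:
  plan:
    - [-1,-0.006,-0.0153,0,0]
    - [-1,-0.012,-0.03,0,0]
    - [-1,-0.0132,-0.03,0,0]
    - [-1,-0.0132,-0.03,0,0]
    - [-1,-0.0132,-0.03,0,0]
    - [-1,-0.0132,-0.03,0,0]
    - [-1,-0.0132,-0.03,0,0]
    - [-1,-0.0132,-0.03,0,0]
    - [-1,-0.0132,-0.03,0,0]
    - [-1,-0.0119,-0.03,0,0]
    - [-1,-0.006,-0.02,0,0]
    - [-1,-0.0038,-0.01,0,0]
    - [-1,0,0,0,0]
    - [-1,0,0,0,0]
    - [-1,0,0,0,0]

```text
clock: 13.22
eef_pos: [601.5, -73.3, 287.4]
eef_rot: [3.142, 0.0, 2.893]
wrist_force: [-0.2, -0.2, -0.8]
finger_gap: 26.0
finger_force: 24.9
```

```bash
python3 - <<'E'
from m import *
s=manip.read_state(); p=s["eef_pos"]; print(p,s["eef_rot"],s["finger_gap"])
for n in ("scene","wrist","top"):
  c=cam(n); P=cloud(c); print(n,c["eye"])
  for z0 in (178,190,200,210,225,235,245,255):
    Q=near(P,p[0],p[1],18,z0,z0+10)
    if len(Q):
        m=Q.mean(0); d=np.array(c["eye"])[:2]-m[:2]; d/=np.hypot(*d); r=6 if z0<220 else 4
        print(z0,len(Q),(m[:2]-d*r*.75).round(1))
  Q=near(P,601,-74,60,108,122); print("tower",len(Q),len(Q) and circ(Q))
  if n=="scene":
    cv2.imwrite("pics/s3.png",cv2.resize(c["img"][140:270,240:370],(600,600),interpolation=cv2.INTER_CUBIC))
E
```

```text
[601.52587248 -73.31029561 287.42451474] [3.14153025e+00 8.57997608e-05 2.89277640e+00] 26.000309545082214
scene [ -35.01483701 -486.66073901  794.53580454]
178 3 [602.5 -74. ]
190 21 [602.6 -73.3]
200 20 [601.8 -73.5]
210 18 [602.4 -72.7]
225 12 [602.  -74.2]
235 14 [602.7 -73.7]
245 15 [602.4 -73.3]
255 15 [601.9 -73.1]
tower 955 (array([600.6, -75.7]), 52.1)
wrist [519.50996271 -52.76465699 466.3355496 ]
178 8 [601.6 -74.2]
190 35 [601.7 -73.4]
200 33 [601.5 -73.7]
210 41 [601.5 -73.5]
225 34 [601.5 -73.7]
235 37 [601.6 -73.8]
245 39 [601.5 -73.3]
255 12 [601.1 -73. ]
tower 4057 (array([601.9, -74.3]), 51.8)
top [ 416.52118394   42.99800843 1182.58472459]
tower 84 (array([602. , -71.7]), 50.1)
```

View pics/s3.png

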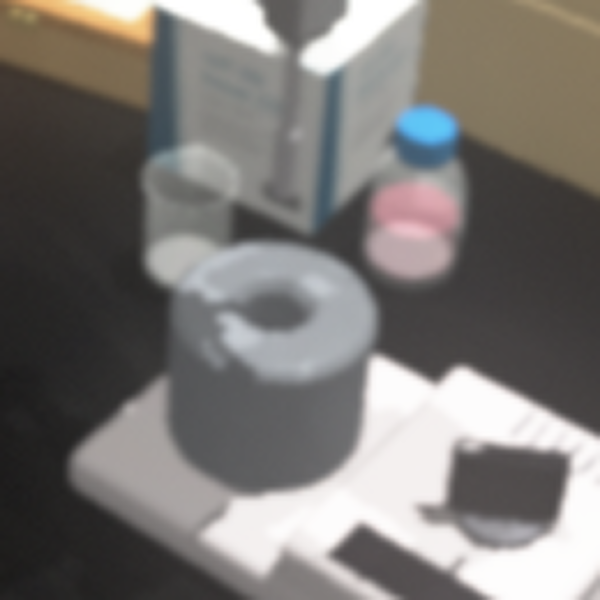

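The picture shows the stem hanging upright above the tower, with the bore at crop (278,310) and the handle bar turned to on. The measurements agree to 1–2 mm, so I shift −1 mm in y and lower it 130 mm.

Call:
arm_command:
  plan:
    - [-1,0,-0.001,0.01,0]
    - [-1,0,0,0.015,0]
    - [-1,0,0,0.015,0]
    - [-1,0,0,0.01,0]
    - [-1,0,0,0.01,0]
    - [-1,0,0,0.01,0]
    - [-1,0,0,0.01,0]
    - [-1,0,0,0.01,0]
    - [-1,0,0,0.01,0]
    - [-1,0,0,0.01,0]
    - [-1,0,0,0.01,0]
    - [-1,0,0,0.007,0]
    - [-1,0,0,0.004,0]
    - [-1,0,0,0,0]
    - [-1,0,0,0,0]
    - [-1,0,0,0,0]

```text
clock: 15.38
eef_pos: [601.4, -75.1, 156.7]
eef_rot: [3.142, 0.0, 2.892]
wrist_force: [0.1, 1.0, -0.1]
finger_gap: 26.2
finger_force: 24.9
```

```bash
python3 - <<'E'
from m import *
s=manip.read_state(); p=s["eef_pos"]; print(p,s["eef_rot"],s["finger_gap"],s["finger_force"],s["wrist_force"],np.abs(s["qd"]).max())
for n in ("scene","wrist","top"):
  c=cam(n); P=cloud(c)
  for z0 in (118,128,138):
    Q=near(P,p[0],p[1],14,z0,z0+10)
    if len(Q):
        m=Q.mean(0); d=np.array(c["eye"])[:2]-m[:2]; d/=np.hypot(*d)
        print(n,z0,len(Q),(m[:2]-d*3).round(1))
  Q=near(P,601,-74,60,108,117); print("tower",len(Q),len(Q) and circ(Q))
  Q=near(P,601,-214,40,94,112); print("handle",len(Q),rect(Q) if len(Q)>5 else 0)
E
```

```text
[601.37715776 -75.07932861 156.65066045] [3.14158026e+00 4.84574340e-04 2.89175494e+00] 26.17387566456232 24.879721105098724 [ 0.11615118  0.99244858 -0.06606771] 0.002990772717869005
scene 118 12 [601.6 -75.1]
scene 128 11 [602.4 -75.2]
scene 138 1 [599.3 -75.6]
tower 886 (array([600.1, -75. ]), 52.7)
handle 170 (array([ 600.2, -215.2]), array([18.5, 55.7]), 33.6)
wrist 118 32 [601.1 -75. ]
wrist 128 2 [600.7 -74.2]
tower 6739 (array([601.4, -74.3]), 51.8)
handle 886 (array([ 601.8, -213.8]), array([14. , 56.4]), 30.5)
tower 24 (array([598.9, -24.5]), 13.0)
handle 75 (array([ 604.7, -219.1]), array([13.9, 38.2]), 27.6)
```

The stem is centred to about 1 mm, its tip is about 62 mm below the mouth, and the handle is at about 59.5°. I'm handing in.

```bash
python3 -c "
from cell import ticket
print(ticket.sign_off())"
```

```text
the job is handed in; nothing more can be done
None
```

I turned the handle to on (about 59.5° of 60°) and handed in holding the square-handled stem still in the well, upright, within about 1 mm of centre, tip about 62 mm below the mouth; `sign_off()` returned no verdict, and I didn't re-measure the blank stem, beaker, bottle or dish at the end.

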